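Refit the drum-drive coupling on a printer drive unit and hold it home

ROBOT

A 6-joint arm with a two-finger parallel gripper is mounted at the origin on the work surface. World frame = base frame: x ahead of the robot, y to its left, z up, the work surface at z = 0. Lengths are in m, angles in rad, forces in N, time in s.
With the tool pointing down it reaches from about 0.35 to 0.85 m from the base axis. Payload 8.1 kg.
Tool frame: the origin (TCP) lies at the very end of the fingers, on their centre line; the grasp point (between the pads) lies 19 mm behind it; z points along the fingers, y is the line along which they close (so a half turn about z gives the same grasp; the last joint's range is limited). The gripper opens to 93 mm and grips with 3 to 60 N. Pads are 15 mm wide; open, the fingers measure 128 mm over their backs; the gripper's body (75 mm by 188 mm) begins 65 mm behind the grasp point.
Start: joints at [1.024, 0.13, 1.488, -0, 1.523, -0.085], TCP at [0.267, 0.537, 0.219] pointing down, gripper open.
Joint ranges: [-2.96, 2.96], [-0.89, 2.26], [0.02, 2.5], [-1.34, 4.48], [0, 2.73], [-2.66, 2.66]. Speed limits (rad/s): [2.39, 2.39, 2.79, 3.14, 3.14, 3.14].

INTERFACE

Orientations are given as a rotation vector (axis times angle).
In Python, from plant import monitor, eyes, ticket gives the robot as it stands.
- The arm moves only by the tool arm_command, never from a script. Its argument "deltas" is a list that holds one entry, the list of rows, each a list of 6 numbers: the shift along the world's x, y, z in cm, then the turn, a rotation vector about the world's x, y, z in degrees. In form: [[[tx, ty, tz, rx, ry, rz], ...]]. A call has 1 to 12 rows; each row shifts and turns the commanded pose from where the row before left it; what a row does not reach is not made up. A row lasts 1/12 s, in which the tool goes at most 41.7 mm and 7.16 degrees, less where a joint would pass 70% of its speed; a pose out of reach is approached as far as the arm can. A call is refused whole if a number of a shift passes 4.17 or a number of a turn 7.16, either way. A call with a gripper value outside its range is refused whole. "gripper" is the opening, from -1 (shut) to 1 (fully open), set as the call begins (left out, the last holds). The fingers move at their own pace and stop on an object; "squeeze" is the grip in N (left out, the last holds). Time passes only in rows, so rows that do not move let the fingers close. It gives the time, the measured TCP pose, the force, the opening and the grip force at its end, in the units of the state.
- monitor.read_state(): the state, without advancing time (a new reading comes with each control period).
- eyes.read_camera(name): name is "scene" or "top"; returns the picture (420x560x3 uint8, blue, green, red); there is no depth.
- eyes.camera_model(name): a dict with "fx", "fy", "cx", "cy" (pixels), "k1" (the pictures are not rectified: a ray, as slopes to the right and down, at radius r is drawn at 1 + k1 r^2 times it, then the intrinsics apply), "rvec" (rotation vector, rad) and "tvec" (3), from world to camera coordinates, as OpenCV has them. Camera axes: x right, y down, z forward; pixel columns grow to the right and rows downward; lengths in m; the calibration is good to about 2 mm. A picture is of the moment at which its call begins. camera_model takes no time and is no camera call.
- ticket.close_job(): hands the job in; it is judged then, once.
The state is a dict: "t": time; "q": joint angles; "dq": joint speeds; "joint_torque": joint torques, N m; "tool_pos": TCP position; "orientation": TCP orientation; "force": force on the tool from outside, world axes, zero at the start; "wrist_torque": the same for the moment, N m; "opening": finger opening in m; "gripper_force": force on a finger pad.
Only numpy, scipy, OpenCV 4.12 (cv2) and the standard library are available. Lean on these libraries where they do the work, as an engineer would, in place of code of your own. Each camera call takes 0.05 s, during which the arm holds its last target. There are 200 camera calls.

TASK

Refit the drum-drive coupling of this printer drive unit: pick up the loose flanged white tube with the splined bore (not the gear or the roller lying with it), lower it flange first over the shaft, turn it until its splines mesh with the sleeve, and push it fully home against the spring. Finish while still gripping it and pressing it fully down, so that a colleague can slip the retaining clip on; do not let go, and leave everything else on the bench where it lies.

Things in the scene. Friction and masses are not known exactly. Their poses are not given: they have to be found in the camera images.
- coupling: The coupling: loose white plastic part, about 45 g, standing flange down on the mat. Origin: centre of its underside; z up its axis. Flange 46 mm across, 6 mm thick; six lugs 6 mm wide on its rim reach radius 26 mm, at 0, 60, 120... degrees from x. Above the flange a tube, open right through, 34 mm high from the underside, with three dogs 4 mm higher on its rim. Grip the tube above the flange.
- tube (a point): Point on the coupling's axis, 20 mm above its underside, at mid-height of the tube; axes as the coupling. The tube is 31 mm in outer diameter and made of 12 flats, one facing every multiple of 30 degrees from x.
- bore (a point): Centre of the mouth of the bore in the coupling's underside; axes as the coupling. The bore is 24.5 mm across; in its lowest 12 mm six ridges, 2.8 mm wide, reach inwards to radius 7.9 mm. The six keyways between them lie in line with the lugs, at 0, 60, 120... degrees from x.
- seat (a point): Point on the splined sleeve's axis where the coupling's underside lies when fully home, spring pressed, 81 mm above the bench; z up, x through a spline; turns with the sleeve. The sleeve stands on a grey gear, 62 mm across, in mid-unit, with six dark holes in line with the splines; it is geared to the motor and stiff to turn (0.5 N m). Let go, the coupling springs up 6 mm.
- spline_top (a point): Point on the sleeve's axis at the top of the splines, 18 mm above the seat; axes as the seat. Six splines, 3 mm wide, from a core of radius 6.5 mm out to radius 11 mm, at 0, 60, 120... degrees from x. They mesh when the coupling's x agrees with this x to about 7 degrees, modulo 60; otherwise the coupling's underside stops here.
- shaft_end (a point): Tip of the steel shaft that rises from the sleeve, 43 mm above the seat: 10 mm in diameter, its last 3 mm tapered to 6 mm; at its foot, over the splines, a cone 3 mm high widens to 13 mm. Axes as the seat.
- washer (a joint): Steel thrust washer, 33 mm across, on its spring round the sleeve's foot: 0 when free, its top then 6 mm above the seat; 0.006 m when pressed to its stop. The spring pushes up with 3 N when free, about 7 N at the stop.
- unit: The drive unit, screwed down on the bench: a folded steel plate 200 x 150 mm with feet (244 mm over the feet along its x), its plate 62 mm above the bench, a motor below and low plastic gears above, all (but the sleeve and shaft) less than 84 mm above the bench. Origin: on the mat under the sleeve's axis; x along its long side.
- idler: Bystander: a loose white toothed gear, 48 mm across, 10 mm thick with an 18 mm boss 8 mm high. Origin: centre of its underside.
- roller: Bystander: a loose feed roller standing on end, black rubber tyre 34 mm across on a white core, 34 mm high. Origin: centre of its underside.
- spudger: Bystander: a thin steel prying tool, 165 mm long, 6.4 mm thick, lying along its x. Origin: under its middle.
- phone: Bystander: a black phone, 75 x 150 x 10 mm. Origin: centre of its underside.
- open_phone: Bystander: an opened phone with its battery showing, 72 x 146 x 10 mm. Origin: centre of its underside.
- driver: Bystander: a screwdriver with a black handle, 160 mm long, lying along its x. Origin: under its middle.
- screw_tray: Bystander: a steel tray with four compartments, 90 x 70 x 22 mm. Origin: centre of its underside.
- cleaner: Bystander: a white plastic bottle, 54 mm across and 130 mm high. Origin: centre of its underside.
Not all that is in view belongs to the job. Leave any blue or pink look-alike of the coupling alone.

How it is judged:
By the outcome, as a careful person would: the job done as asked, in the order asked, and still so for the second after the job is handed in, while the arm keeps its last pose, push and grip.
It also fails if it takes over 38 s, if anything falls off the work surface, if the arm or the gripper's body presses on something with over 40 N, if the wrist force passes 120 N, or if a joint passes its speed limit or range.

## Working session

There is one attempt and no reset: what is moved stays moved. The work goes in short steps, Python scripts to look and compute and a tool call to move; the robot and the scene stay as the last step left them, time stands still between calls to the robot, and variables do not carry over. Pictures are saved under pics/ and viewed, at most 10 in all, crops included, and the job is handed in when it is done.

Besides the shell and the picture viewer there is one more tool, called as name(argument=value, ...) on one line, values as JSON. arm_command: Moves the arm, as the interface text tells. Its arguments: {"type":"object","properties":{"deltas":{"type":"array"},"gripper":{"type":"number"},"squeeze":{"type":"number"}},"required":["deltas"]}

```bash
mkdir -p pics
cat > h.py <<'E'
import numpy as np, cv2
from plant import monitor, eyes, ticket
def cam(n):
    m=eyes.camera_model(n); R=cv2.Rodrigues(np.array(m["rvec"],float))[0]; return m,R,np.array(m["tvec"],float).ravel()
def ray(n,u,v):
    m,R,t=cam(n); x=(u-m["cx"])/m["fx"]; y=(v-m["cy"])/m["fy"]; a,b=x,y
    for _ in range(20):
        s=1+m["k1"]*(a*a+b*b); a,b=x/s,y/s
    return -R.T@t, R.T@np.array([a,b,1.])
def onz(n,u,v,z):
    o,d=ray(n,u,v); return o+d*(z-o[2])/d[2]
def proj(n,P):
    m,R,t=cam(n); c=R@np.array(P,float)+t; a,b=c[:2]/c[2]; s=1+m["k1"]*(a*a+b*b)
    return np.array([m["fx"]*a*s+m["cx"],m["fy"]*b*s+m["cy"]])
def snap(n,f=None):
    im=eyes.read_camera(n)
    if f: cv2.imwrite("pics/"+f,im)
    return im
E
python3 - <<'E'
from h import *
for n in("scene","top"):
    snap(n,n+"0.png"); print(n,ray(n,280,210))
s=monitor.read_state();print(s)
E
```

```text
scene (array([1.46558193, 0.22254782, 0.94531436]), array([-0.72574449, -0.15113856, -0.6712206 ]))
top (array([0.44393496, 0.01647794, 1.42375071]), array([ 0.09360024,  0.02191551, -0.99538382]))
{'t': 0.1, 'q': array([ 1.02360448e+00,  1.31081705e-01,  1.48914635e+00,  1.17333074e-05,
        1.52298919e+00, -8.53759129e-02]), 'dq': array([-0.00074813, -0.00134488, -0.00432592, -0.0001816 ,  0.00206535,
       -0.00015571]), 'joint_torque': array([ 9.23715634e-04, -5.61343074e+01, -4.93097484e+01,  7.70127238e-02,
        2.91457964e-02, -4.58720183e-05]), 'tool_pos': array([0.26704755, 0.53673809, 0.21770788]), 'orientation': array([-7.18872035e-01, -3.05770778e+00,  2.41920212e-03]), 'force': array([ 0.09499955,  0.16832879, -0.19954815]), 'wrist_torque': array([-0.0144464 ,  0.00567231,  0.01858361]), 'gripper_force': 0.0, 'opening': 0.09297315119028937}
```

View pics/scene0.png

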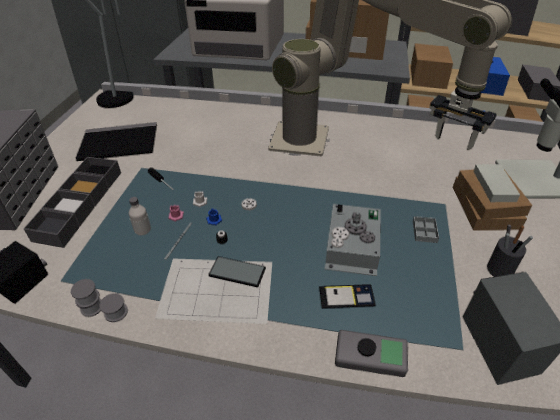

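View pics/top0.png

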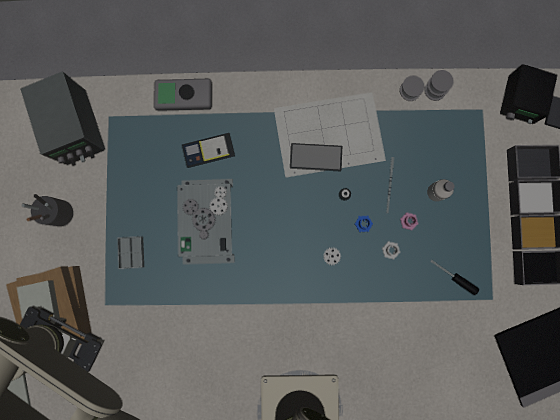

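The white coupling is at about (391,250) in top and (200,198) in scene. The unit's sleeve is near (204,220) in top and (357,220) in scene. The blue and pink parts are look-alikes. Next I enlarge crops of both.

Run:
```python
from h import *
t=cv2.imread("pics/top0.png");s=cv2.imread("pics/scene0.png")
c=lambda im,u,v,r:cv2.resize(im[v-r:v+r,u-r:u+r],(390,290) if 0 else (290,290),interpolation=cv2.INTER_CUBIC)
o=np.vstack([np.hstack([c(t,391,250,16),c(t,204,220,29)]),np.hstack([c(s,200,198,16),c(s,357,224,29)])])
cv2.imwrite("pics/crop.png",o)
print(onz("top",391,250,.02),onz("top",204,220,.1), onz("scene",200,198,.02))
```

```text
[ 0.45662861 -0.26566724  0.02      ] [0.54479468 0.25138977 0.1       ] [ 0.45666111 -0.26475437  0.02      ]
```

View pics/crop.png

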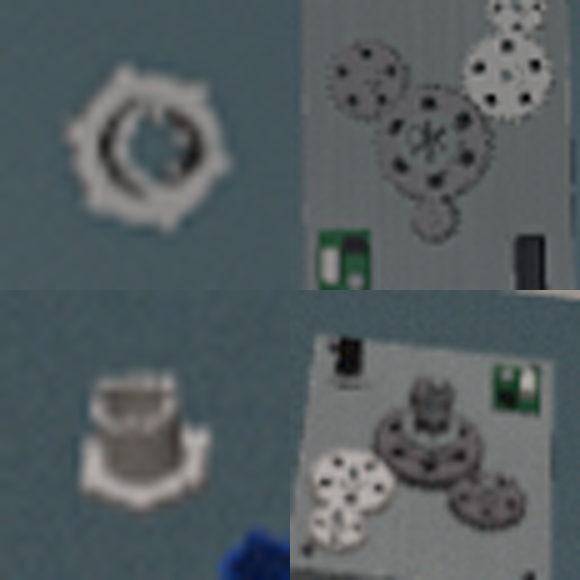

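The top crop shows the coupling's six lugs at (391,250). The sleeve's grey gear has six dark holes centred near (204,220).

```bash
cat > meas.py <<'E'
from h import *
t=cv2.imread("pics/top0.png");s=cv2.imread("pics/scene0.png")
K=8
def up(im,u,v,r): return cv2.resize(im[v-r:v+r,u-r:u+r],None,fx=K,fy=K,interpolation=cv2.INTER_CUBIC)
def pix(p,u,v,r): return (np.array(p)+.5)/K-.5+np.array([u-r,v-r])
# coupling, top: contour of bright low-sat
c=up(t,391,250,16).astype(int); m=((c[...,2]>118)).astype(np.uint8)
cs=max(cv2.findContours(m,0,1)[0],key=cv2.contourArea)
P=np.array([onz("top",*pix(p,391,250,16),.006)[:2] for p in cs[:,0]])
# area centroid of filled contour
M=cv2.moments(cs); c0=onz("top",*pix((M["m10"]/M["m00"],M["m01"]/M["m00"]),391,250,16),.006)[:2]
d=P-c0; a=np.arctan2(d[:,1],d[:,0]); r=np.hypot(*d.T)
A=np.linspace(-np.pi,np.pi,720,endpoint=False); o=np.argsort(a); R=np.interp(A,a[o],r[o],period=2*np.pi)
f6=(R*np.exp(1j*-6*A)).mean(); print("coupling",c0,"rmean",R.mean(),"amp6",2*abs(f6),"ang",-np.degrees(np.angle(f6))/6*-1)
for k in(1,2,3,5,7): print(k,2*abs((R*np.exp(-1j*k*A)).mean()),end=" ")
print()
# gear holes
for n,im,u,v,r in(("top",t,204,220,16),("scene",s,357,225,22)):
    g=up(im,u,v,r).max(2)
    b=cv2.morphologyEx(g,cv2.MORPH_BLACKHAT,cv2.getStructuringElement(2,(37,37)))
    N,l,st,ce=cv2.connectedComponentsWithStats((b>22).astype(np.uint8))
    for i in range(1,N):
        if st[i,4]>60:
            q=pix(ce[i],u,v,r); print(n,q.round(2),st[i,4],onz(n,*q,.075).round(4))
    cv2.imwrite(f"pics/g_{n}.png",cv2.resize(np.hstack([g,np.minimum(b.astype(int)*3,255).astype(np.uint8)]),None,fx=.95 if r>20 else 1.2,fy=.95 if r>20 else 1.2))
E
python3 meas.py
```

```text
coupling [ 0.45708622 -0.26787277] rmean 0.022948533775370518 amp6 0.0011588856655611237 ang -16.43995747083589
1 2.7245457621836517e-05 2 0.00018643853149149947 3 0.00011363771320364017 5 4.5919225177419725e-05 7 0.00018439944870214987 
top [194.74 204.62] 239 [0.5897 0.2816 0.075 ]
top [212.22 204.38] 351 [0.5895 0.233  0.075 ]
top [217.82 205.69] 366 [0.5856 0.2175 0.075 ]
top [197.46 207.7 ] 78 [0.581 0.274 0.075]
top [203.9  207.95] 87 [0.58   0.2561 0.075 ]
top [214.64 210.52] 488 [0.5724 0.2263 0.075 ]
top [192.89 210.48] 275 [0.5735 0.2867 0.075 ]
top [202.29 211.23] 532 [0.571  0.2606 0.075 ]
top [187.86 210.77] 67 [0.573  0.3007 0.075 ]
top [209.12 214.78] 723 [0.5609 0.2416 0.075 ]
top [191.89 213.64] 61 [0.5648 0.2895 0.075 ]
top [213.73 215.62] 351 [0.5584 0.2288 0.075 ]
top [195.71 215.85] 521 [0.5585 0.2788 0.075 ]
top [202.28 218.61] 1476 [0.5506 0.2606 0.075 ]
top [214.37 219.37] 143 [0.548  0.2271 0.075 ]
top [209.85 222.08] 589 [0.5407 0.2396 0.075 ]
top [196.6  223.66] 552 [0.5369 0.2763 0.075 ]
top [213.17 224.41] 203 [0.5341 0.2305 0.075 ]
top [203.83 226.53] 74
[... 840 characters left out ...]
657 0.075 ]
scene [337.19 229.08] 364 [0.5748 0.2074 0.075 ]
scene [343.49 229.8 ] 339 [0.5743 0.2259 0.075 ]
scene [339.86 234.04] 1332 [0.5937 0.217  0.075 ]
scene [335.35 233.  ] 254 [0.5919 0.2038 0.075 ]
scene [370.13 233.01] 277 [0.5732 0.3034 0.075 ]
scene [345.29 234.14] 353 [0.5912 0.2325 0.075 ]
scene [362.21 236.06] 198 [0.5899 0.2814 0.075 ]
scene [334.99 237.23] 122 [0.6091 0.2045 0.075 ]
scene [366.38 240.24] 1796 [0.6045 0.2941 0.075 ]
scene [371.8  237.44] 260 [0.5903 0.309  0.075 ]
scene [344.99 238.65] 324 [0.6094 0.2332 0.075 ]
scene [337.09 242.82] 1479 [0.63   0.2126 0.075 ]
scene [366.89 239.09] 145 [0.5996 0.2953 0.075 ]
scene [340.7  241.96] 113 [0.6248 0.2224 0.075 ]
```

```bash
cat > m2.py <<'E'
from h import *
T=dict(A=(202.29,211.23),B=(209.12,214.78),C=(209.85,222.08),D=(203.83,226.53),E=(196.6,223.66),F=(195.71,215.85))
S=dict(A=(355.48,229.12),B=(349.24,227),C=(348.64,221.89),F=(361.15,227.71),E=(362.17,222.66))
def tri(p,q):
    M=np.zeros((3,3));b=np.zeros(3)
    for n,x in(("top",p),("scene",q)):
        o,d=ray(n,*x);d/=np.linalg.norm(d);Q=np.eye(3)-np.outer(d,d);M+=Q;b+=Q@o
    return np.linalg.solve(M,b)
if __name__=="__main__":
    for k in S: print(k,tri(T[k],S[k]).round(4))
    W=np.array([onz("top",*T[k],.076)[:2] for k in T]);c=W.mean(0);d=W-c
    z=d@[1,1j];print("centre .076",c,"radii",abs(z).round(4),"ang",np.degrees(np.angle(z)).round(1),"fit",np.degrees(np.angle((z**6/abs(z)**6).mean()))/6)
    for zz in(.068,.072,.08):print(zz,np.mean([onz("top",*T[k],zz)[:2] for k in T],0))
    for n,x in(("top",c),):
        for h in(.099,.124):print(h,proj("top",[*c,h]),proj("scene",[*c,h]))
    t=cv2.imread("pics/top0.png");s=cv2.imread("pics/scene0.png")
    f=lambda im,u,v:cv2.resize(im[v-14:v+14,u-14:u+14],(392,392),interpolation=cv2.INTER_CUBIC)
    cv2.imwrite("pics/c2.png",np.hstack([f(t,204,220),f(s,357,215)]))
E
python3 m2.py
```

```text
A [0.5705 0.2598 0.0803]
B [0.5608 0.2415 0.0762]
C [0.5406 0.2386 0.0776]
F [0.5584 0.2772 0.0777]
E [0.5367 0.277  0.0774]
centre .076 [0.54938631 0.25870656] radii [0.0216 0.0207 0.0211 0.0209 0.0215 0.0219] ang [   4.4  -56.5 -114.5 -172.9  125.7   65.5] fit 5.2845091032606275
0.068 [0.55001225 0.26014439]
0.072 [0.54969928 0.25942548]
0.08 [0.54907334 0.25798765]
0.099 [201.37827257 218.37779662] [356.21090466 219.51405661]
0.124 [199.66910104 217.65843243] [357.18454541 213.21031217]
```

View pics/c2.png

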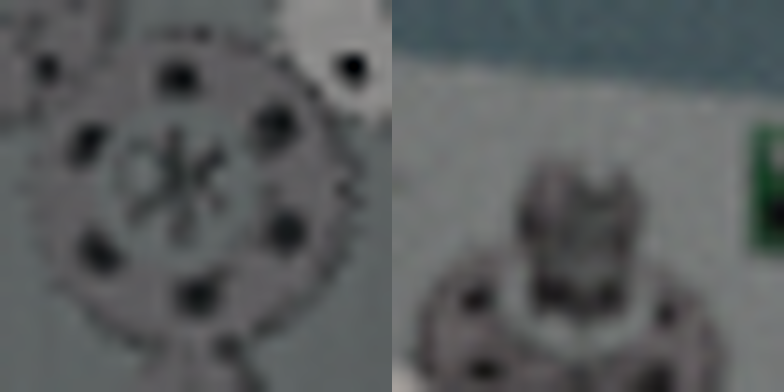

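The small circle at crop (140,170) is the shaft tip, at about (199.6,217.7) in the top view. It agrees with the axis I got from the gear holes. Axis: (0.5493, 0.2585), sleeve angle 5.3°. Coupling: (0.457, −0.268), angle 16.4°. I'll grip with tool y at 76.4°, a turn of +13°, then turn −11° at the sleeve.

arm_command(deltas=[[[0.8, -3.35, 0, 0, 0, 0.55], [0.8, -3.35, 0, 0, 0, 0.55], [0.8, -3.35, 0, 0, 0, 0.55], [0.8, -3.35, 0, 0, 0, 0.55], [0.8, -3.35, 0, 0, 0, 0.55], [0.8, -3.35, 0, 0, 0, 0.55], [0.8, -3.35, 0, 0, 0, 0.55], [0.8, -3.35, 0, 0, 0, 0.55], [0.8, -3.35, 0, 0, 0, 0.55], [0.8, -3.35, 0, 0, 0, 0.55], [0.8, -3.35, 0, 0, 0, 0.55], [0.8, -3.35, 0, 0, 0, 0.55]]], gripper=0.35)

```text
t: 1.1
tool_pos: [0.3631, 0.1336, 0.2184]
orientation: [0.54, 3.095, -0.0]
force: [0.3, -0.5, -0.8]
opening: 0.0627
gripper_force: 0.0
```

arm_command(deltas=[[[0.8, -3.35, -0.8, 0, 0, 0.55], [0.8, -3.35, -0.8, 0, 0, 0.55], [0.8, -3.35, -0.8, 0, 0, 0.55], [0.8, -3.35, -0.8, 0, 0, 0.55], [0.8, -3.35, -0.8, 0, 0, 0.55], [0.8, -3.35, -0.8, 0, 0, 0.55], [0.8, -3.35, -0.8, 0, 0, 0.55], [0.8, -3.35, -0.8, 0, 0, 0.55], [0.8, -3.35, -0.8, 0, 0, 0.55], [0.8, -3.35, -0.8, 0, 0, 0.55], [0.8, -3.35, -0.8, 0, 0, 0.55], [0, 0, 0, 0, 0, 0]]])

```text
t: 2.1
tool_pos: [0.4505, -0.2376, 0.128]
orientation: [-0.381, -3.115, 0.001]
force: [0.8, -0.1, -1.4]
opening: 0.0626
gripper_force: 0.0
```

```bash
cat > st.py <<'E'
from h import *
s=monitor.read_state();R=cv2.Rodrigues(s["orientation"])[0]
print("t",s["t"],"pos",s["tool_pos"].round(4),"z",R[:,2].round(3),"yaw_y",round(np.degrees(np.arctan2(R[1,1],R[0,1])),2),"F",s["force"].round(1),"M",s["wrist_torque"].round(2),"open",round(s["opening"],4),"g",round(s["gripper_force"],1),"q",s["q"].round(2))
E
python3 st.py
```

```text
t 2.1 pos [ 0.4505 -0.2376  0.128 ] z [-0.003 -0.    -1.   ] yaw_y 76.04 F [ 0.8 -0.1 -1.4] M [-0.   -0.02 -0.  ] open 0.0626 g 0.0 q [-0.58 -0.05  1.84 -0.    1.35 -1.91]
```

arm_command(deltas=[[[0.2, -1.0, 0, 0, 0, 0.1], [0.2, -1.0, 0, 0, 0, 0.1], [0.25, -1.0, -1.0, 0, 0, 0.1], [0, 0, -2.0, 0, 0, 0], [0, 0, -2.0, 0, 0, 0], [0, 0, -2.0, 0, 0, 0], [0, 0, -1.0, 0, 0, 0], [0, 0, 0, 0, 0, 0], [0, 0, 0, 0, 0, 0]]])

```text
t: 2.85
tool_pos: [0.4579, -0.263, 0.051]
orientation: [-0.368, -3.12, -0.0]
force: [-0.1, -0.2, 1.0]
opening: 0.0628
gripper_force: 0.0
```

```bash
python3 st.py
python3 - <<'E'
from h import *
a=snap("scene");b=snap("top")
f=lambda im,u,v:cv2.resize(im[v-20:v+20,u-20:u+20],(400,400),interpolation=cv2.INTER_CUBIC)
cv2.imwrite("pics/c3.png",np.hstack([f(b,391,250),f(a,200,195)]))
E
```

```text
t 2.85 pos [ 0.4579 -0.263   0.051 ] z [-0.  0. -1.] yaw_y 76.53 F [-0.1 -0.2  1. ] M [ 0.03 -0.05 -0.02] open 0.0628 g 0.0 q [-0.62  0.09  1.85  0.    1.2  -1.95]
```

View pics/c3.png

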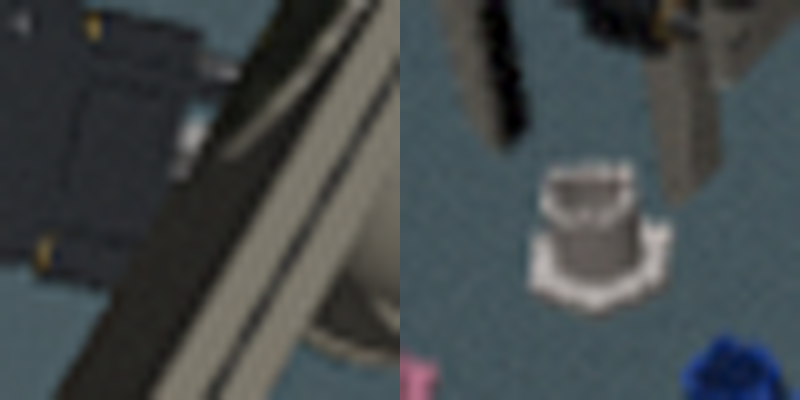

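The scene crop shows the coupling standing untouched between the two open fingers, with the fingertips just above its rim. I lower the rest of the way.

arm_command(deltas=[[[0, -0.25, -1.2, 0, 0, 0], [0, -0.25, -1.2, 0, 0, 0], [-0.1, 0, -1.2, 0, 0, 0], [0, 0, -0.6, 0, 0, 0], [0, 0, 0, 0, 0, 0], [0, 0, 0, 0, 0, 0]]])

```text
t: 3.45
tool_pos: [0.456, -0.2678, 0.0076]
orientation: [-0.369, -3.118, -0.002]
force: [0.2, 0.2, -0.9]
opening: 0.0628
gripper_force: 0.0
```

arm_command(deltas=[[[0.1, 0, 0.05, 0, 0, 0], [0, 0, 0, 0, 0, 0], [0, 0, 0, 0, 0, 0], [0, 0, 0, 0, 0, 0], [0, 0, 0, 0, 0, 0], [0, 0, 0, 0, 0, 0], [0, 0, 0, 0, 0, 0], [0, 0, 0, 0, 0, 0]]], gripper=-1, squeeze=30)

```text
t: 4.12
tool_pos: [0.458, -0.2684, 0.0095]
orientation: [0.369, 3.119, -0.0]
force: [-0.5, 0.1, 2.7]
opening: 0.031
gripper_force: 30.0
```

```bash
python3 st.py
```

```text
t 4.1167 pos [ 0.458  -0.2684  0.0095] z [ 0. -0. -1.] yaw_y 76.49 F [-0.5  0.1  2.7] M [0.15 0.07 0.02] open 0.031 g 30.0 q [-0.63  0.15  1.87  0.    1.12 -1.96]
```

The grip holds at 31 mm, across the flats. I lift and carry it to the sleeve.

arm_command(deltas=[[[0, 0, 2, 0, 0, 0], [0, 0, 3, 0, 0, 0], [0, 0, 3, 0, 0, 0], [0, 1, 3, 0, 0, 0], [0.5, 3, 3, 0, 0, -0.7], [0.5, 3, 2, 0, 0, -0.7], [0.5, 3, 1, 0, 0, -0.7], [0.5, 3, 0, 0, 0, -0.7], [0.5, 3, 0, 0, 0, -0.7], [0.5, 3, 0, 0, 0, -0.7], [0.5, 3, 0, 0, 0, -0.7], [0.5, 3, 0, 0, 0, -0.7]]])

```text
t: 5.12
tool_pos: [0.4975, -0.0176, 0.1783]
orientation: [-0.523, -3.098, 0.0]
force: [0.5, 0.7, -0.9]
opening: 0.0308
gripper_force: 30.0
```

arm_command(deltas=[[[0.5, 3, 0, 0, 0, -0.7], [0.5, 3, 0, 0, 0, -0.7], [0.5, 3, 0, 0, 0, -0.7], [0.5, 3, 0, 0, 0, -0.7], [0.5, 3, 0, 0, 0, -0.7], [0.5, 3, 0, 0, 0, -0.7], [0.5, 3, 0, 0, 0, -0.7], [0.5, 3, 0, 0, 0, -0.7], [0.5, 2, 0, 0, 0, 0], [0, 1, 0, 0, 0, 0], [0, 0, 0, 0, 0, 0], [0, 0, 0, 0, 0, 0]]])

```text
t: 6.12
tool_pos: [0.5423, 0.2505, 0.1779]
orientation: [-0.671, -3.069, 0.002]
force: [-0.9, -0.6, -0.8]
opening: 0.0307
gripper_force: 30.0
```

```bash
python3 st.py
```

```text
t 6.1167 pos [0.5423 0.2505 0.1779] z [-0.001 -0.001 -1.   ] yaw_y 65.34 F [-0.9 -0.6 -0.8] M [-0.01 -0.03 -0.01] open 0.0307 g 30.0 q [ 0.35  0.15  1.55 -0.    1.45 -0.79]
```

arm_command(deltas=[[[0.4, 0.4, -1, 0, 0, 0], [0.35, 0.4, -1, 0, 0, 0], [0, 0, -1, 0, 0, 0], [0, 0, -0.5, 0, 0, 0], [0, 0, 0, 0, 0, 0], [0, 0, 0, 0, 0, 0]]])

```text
t: 6.62
tool_pos: [0.5496, 0.2583, 0.1424]
orientation: [-0.672, -3.067, 0.002]
force: [0.3, 0.6, 0.1]
opening: 0.0307
gripper_force: 30.0
```

```bash
python3 st.py
python3 - <<'E'
from h import *
a=snap("scene","scene4.png");b=snap("top","top4.png")
f=lambda im,u,v:cv2.resize(im[v-20:v+20,u-20:u+20],(400,400),interpolation=cv2.INTER_CUBIC)
cv2.imwrite("pics/c4.png",np.hstack([f(b,200,218),f(a,357,215)]))
p=monitor.read_state()["tool_pos"]
for z in(-.0095,-.0035,.0245): print(z,proj("scene",p+[0,0,z]),proj("top",p+[0,0,z]))
print(proj("scene",[.5493,.2585,.124]))
E
```

```text
t 6.6167 pos [0.5496 0.2583 0.1424] z [-0.002 -0.001 -1.   ] yaw_y 65.27 F [0.3 0.6 0.1] M [-0.   -0.02  0.03] open 0.0307 g 30.0 q [ 0.36  0.2   1.55 -0.    1.39 -0.78]
-0.0095 [357.61004622 210.80683712] [198.90278763 216.96128585]
-0.0035 [357.84953481 209.25036335] [198.47615609 216.77997095]
0.0245 [358.98470086 201.84872539] [196.43233976 215.91127861]
[357.11468204 213.18131948]
```

View pics/c4.png

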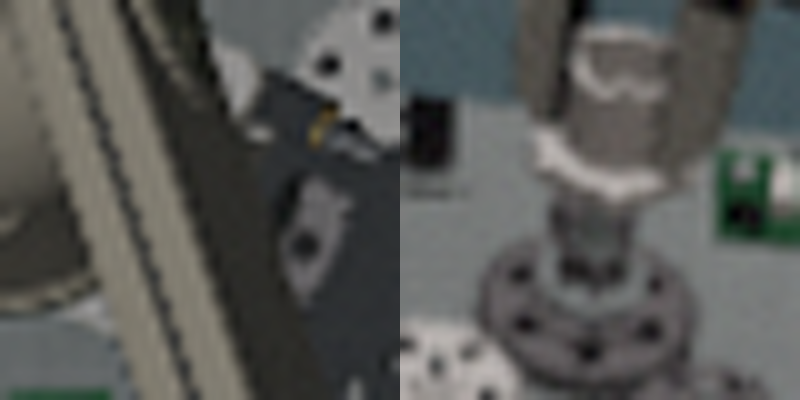

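The flange is centred at about u=357.8 over the shaft, as predicted, and the grip is level. I lower it over the shaft.

arm_command(deltas=[[[0, 0, -0.5, 0, 0, 0], [0, 0, -0.5, 0, 0, 0], [0, 0, -0.5, 0, 0, 0], [0, 0, -0.5, 0, 0, 0], [0, 0, -0.5, 0, 0, 0], [0, 0, -0.5, 0, 0, 0], [0, 0, 0, 0, 0, 0]]])

```text
t: 7.3
tool_pos: [0.5493, 0.2586, 0.1117]
orientation: [-0.672, -3.067, 0.002]
force: [-0.8, 0.7, -0.7]
opening: 0.0308
gripper_force: 30.0
```

```bash
python3 st.py
```

```text
t 7.3 pos [0.5493 0.2586 0.1117] z [-0.002 -0.001 -1.   ] yaw_y 65.29 F [-0.8  0.7 -0.7] M [0.01 0.03 0.09] open 0.0308 g 30.0 q [ 0.36  0.22  1.58 -0.    1.34 -0.78]
```

No contact yet. The underside is just above the spline tops.

arm_command(deltas=[[[0, 0, -0.2, 0, 0, 0], [0, 0, -0.2, 0, 0, 0], [0, 0, -0.2, 0, 0, 0], [0, 0, -0.2, 0, 0, 0], [0, 0, 0, 0, 0, 0]]])

```text
t: 7.72
tool_pos: [0.55, 0.2588, 0.105]
orientation: [-0.672, -3.068, 0.0]
force: [-0.4, -0.6, -0.6]
opening: 0.0309
gripper_force: 30.0
```

```bash
python3 st.py
```

```text
t 7.7167 pos [0.55   0.2588 0.105 ] z [-0. -0. -1.] yaw_y 65.29 F [-0.4 -0.6 -0.6] M [-0.03 -0.04 -0.  ] open 0.0309 g 30.0 q [ 0.36  0.23  1.59 -0.    1.32 -0.78]
```

arm_command(deltas=[[[0, 0, -0.2, 0, 0, 0], [0, 0, -0.2, 0, 0, 0], [0, 0, -0.2, 0, 0, 0], [0, 0, 0, 0, 0, 0]]])

```text
t: 8.05
tool_pos: [0.5499, 0.2588, 0.0988]
orientation: [-0.672, -3.068, 0.001]
force: [-0.5, -0.5, -0.3]
opening: 0.0307
gripper_force: 30.0
```

```bash
python3 st.py
```

```text
t 8.05 pos [0.5499 0.2588 0.0988] z [-0.001 -0.    -1.   ] yaw_y 65.29 F [-0.5 -0.5 -0.3] M [ 0.04 -0.04 -0.03] open 0.0307 g 30.0 q [ 0.36  0.24  1.59  0.    1.31 -0.78]
```

It has meshed with no contact force. I now press against the spring with a firmer grip.

arm_command(deltas=[[[0, 0, -0.2, 0, 0, 0], [0, 0, -0.2, 0, 0, 0], [0, 0, -0.2, 0, 0, 0], [0, 0, 0, 0, 0, 0]]], squeeze=45)

```text
t: 8.38
tool_pos: [0.5503, 0.2589, 0.0933]
orientation: [0.672, 3.069, 0.0]
force: [-0.9, -1.0, 3.1]
opening: 0.0305
gripper_force: 45.0
```

```bash
python3 st.py
```

```text
t 8.3833 pos [0.5503 0.2589 0.0933] z [ 0.  0. -1.] yaw_y 65.29 F [-0.9 -1.   3.1] M [-0.13  0.1   0.04] open 0.0305 g 45.0 q [ 0.36  0.24  1.6  -0.    1.3  -0.78]
```

arm_command(deltas=[[[0, 0, -0.1, 0, 0, 0], [0, 0, -0.1, 0, 0, 0], [0, 0, -0.1, 0, 0, 0], [0, 0, 0, 0, 0, 0], [0, 0, 0, 0, 0, 0]]])

```text
t: 8.8
tool_pos: [0.5503, 0.2589, 0.0906]
orientation: [0.672, 3.069, 0.0]
force: [-1.1, -2.2, 4.3]
opening: 0.0307
gripper_force: 45.0
```

```bash
python3 st.py
```

```text
t 8.8 pos [0.5503 0.2589 0.0906] z [ 0.  0. -1.] yaw_y 65.29 F [-1.1 -2.2  4.3] M [-0.29  0.25  0.02] open 0.0307 g 45.0 q [ 0.36  0.24  1.6  -0.    1.3  -0.78]
```

arm_command(deltas=[[[0, -0.05, -0.1, 0, 0, 0], [0, 0, -0.1, 0, 0, 0], [0, 0, 0, 0, 0, 0], [0, 0, 0, 0, 0, 0]]])

```text
t: 9.13
tool_pos: [0.5504, 0.2589, 0.0889]
orientation: [0.672, 3.069, 0.001]
force: [-2.0, -0.3, 6.1]
opening: 0.0306
gripper_force: 45.0
```

```bash
python3 st.py
```

```text
t 9.1333 pos [0.5504 0.2589 0.0889] z [ 0.001  0.001 -1.   ] yaw_y 65.3 F [-2.  -0.3  6.1] M [0.07 0.46 0.02] open 0.0306 g 45.0 q [ 0.36  0.25  1.6   0.    1.29 -0.78]
```

arm_command(deltas=[[[-0.05, 0, -0.1, 0, 0, 0], [0, 0, -0.1, 0, 0, 0], [0, 0, 0, 0, 0, 0], [0, 0, 0, 0, 0, 0]]])

```text
t: 9.47
tool_pos: [0.5504, 0.2589, 0.0884]
orientation: [0.672, 3.067, 0.002]
force: [-6.3, -1.4, 14.5]
opening: 0.0306
gripper_force: 45.0
```

```bash
python3 st.py
```

```text
t 9.4667 pos [0.5504 0.2589 0.0884] z [ 0.002  0.001 -1.   ] yaw_y 65.3 F [-6.3 -1.4 14.5] M [-0.41  1.03 -0.03] open 0.0306 g 45.0 q [ 0.36  0.25  1.6   0.    1.29 -0.78]
```

z has stalled at 0.0884 after 6 mm of spring travel, and the force jumped to 14.5 N, so it is on the stop. I ease the side load, press slightly more, and check with a picture.

arm_command(deltas=[[[-0.1, -0.02, -0.05, 0, 0, 0], [0, 0, 0, 0, 0, 0], [0, 0, 0, 0, 0, 0], [0, 0, 0, 0, 0, 0]]])

```text
t: 9.8
tool_pos: [0.5503, 0.2589, 0.0884]
orientation: [0.671, 3.066, 0.004]
force: [-2.0, -1.0, 13.1]
opening: 0.0308
gripper_force: 45.0
```

```bash
python3 st.py
python3 - <<'E'
from h import *
a=snap("scene","scene5.png")
cv2.imwrite("pics/c5.png",cv2.resize(a[195:245,325:390],None,fx=10,fy=10,interpolation=cv2.INTER_CUBIC))
for z in(.081,.087,.115): print(proj("scene",[.5498,.2587,z]))
E
```

```text
t 9.8 pos [0.5503 0.2589 0.0884] z [ 0.004  0.002 -1.   ] yaw_y 65.3 F [-2.  -1.  13.1] M [-0.24  0.5   0.02] open 0.0308 g 45.0 q [ 0.36  0.24  1.6   0.    1.29 -0.78]
[355.5119995  224.04323834]
[355.73992773 222.574962  ]
[356.82019929 215.59487862]
```

View pics/c5.png

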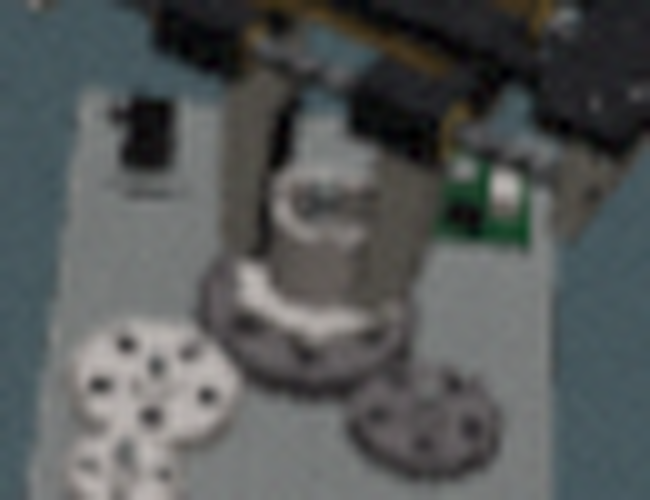

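The flange sits right down over the grey gear, centred at about crop (315,300), and the shaft tip shows inside the tube. I add a little more push and then hand in.

arm_command(deltas=[[[0, 0, -0.1, 0, 0, 0], [0, 0, 0, 0, 0, 0], [0, 0, 0, 0, 0, 0], [0, 0, 0, 0, 0, 0], [0, 0, 0, 0, 0, 0], [0, 0, 0, 0, 0, 0]]])

```text
t: 10.35
tool_pos: [0.5504, 0.2589, 0.0883]
orientation: [0.671, 3.065, 0.004]
force: [-6.0, -2.3, 20.4]
opening: 0.0303
gripper_force: 45.0
```

```bash
python3 st.py
```

```text
t 10.35 pos [0.5504 0.2589 0.0883] z [ 0.004  0.002 -1.   ] yaw_y 65.3 F [-6.  -2.3 20.4] M [-0.57  1.12  0.02] open 0.0303 g 45.0 q [ 0.36  0.24  1.6   0.    1.29 -0.78]
```

The stop is solid: 20 N and no further travel.

```bash
python3 -c "
from plant import ticket
print(ticket.close_job())"
```

```text
the job is handed in; nothing more can be done
None
```

The coupling is meshed on the sleeve and pressed fully home against the spring; the gripper still holds it at 45 N with about 20 N of downward push, and the job was handed in at about 10 s.

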